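# Raise the dust hood's sash to the marker

## Robot

A 6-joint arm with a two-finger parallel gripper is mounted at the origin on the work surface. World frame = base frame: x ahead of the robot, y to its left, z up, the work surface at z = 0. Lengths are in mm, angles in rad, forces in N, time in s.
With the tool pointing down it reaches from about 300 to 875 mm from the base axis. Payload 6.4 kg.
Tool frame: the origin (TCP) lies midway between the tips of the shut fingers; the grasp point (between the pads) lies 19 mm behind it; z points along the fingers, y is the direction in which the jaws open and shut (so a half turn about z gives the same grasp; the last joint's range is limited). The gripper opens to 85 mm and grips with 20 to 120 N. Pads are 22 mm wide; open, the fingers measure 114 mm over their backs; the gripper's body (76 mm by 85 mm) begins 54 mm behind the grasp point. The pads swing forward as they close: fully open they stand 13 mm farther back than shut.
Start: joints at [0.956, 0.181, 1.607, -0, 1.354, -0.206], TCP at [228.558, 527.639, 231.288] pointing down, gripper open.
Joint ranges: [-2.99, 2.99], [-0.89, 2.07], [0.3, 2.58], [-1.14, 4.28], [0, 2.63], [-3.12, 3.12]. Speed limits (rad/s): [2.57, 2.57, 3.01, 3.14, 3.14, 3.14].

## Interface

Orientations are given as a rotation vector (axis times angle).
In Python, from plant import telemetry, cams, workorder gives the robot as it stands.
- The arm moves only by the tool arm_command, never from a script. Its argument "moves" is a list of rows, each a list of 3 entries, a list of its own where there are three numbers: the shift along the tool's x, y, z in m, then the turn, a rotation vector about the tool's x, y, z in degrees, then the opening in per cent of the stroke, from 0 (shut) to 100 (fully open). In form: [[[x, y, z], [rx, ry, rz], fingers], ...]. A call has 1 to 10 rows; each row is the pose to reach, as a shift and turn from the pose commanded when the call began, along the tool's axes at that moment; what a row does not reach only later rows make up. A row lasts 1/10 s, in which the tool goes at most 50 mm and 8.59 degrees, less where a joint would pass 70% of its speed; a pose out of reach is approached as far as the arm can. A call with a gripper value outside its range is refused whole. The fingers move at their own pace and stop on an object; the grip force is fixed at half the most. Time passes only in rows, so rows that repeat a pose let the fingers close. It gives the time, the measured TCP pose, the force and the opening at its end, in the units of the state.
- telemetry.get_state(): the state, without advancing time (a new reading comes with each control period).
- cams.get_image(name): name is "side" or "top" or "wrist"; returns a dict with "image" (384x512x3 uint8, red, green, blue), "depth" (384x512 float32, mm along the optical axis (not along the pixel's ray), 0 where there is no reading), "intrinsics" (3x3 intrinsics, pixels), "origin" and "rotation" of the camera in the world. Camera axes: x right, y down, z forward; pixel columns grow to the right and rows downward; lengths in mm; the calibration is good to about 2 mm. The wrist camera is an equidistant fisheye: a pixel r from the principal point sees the ray r / f radians off the axis. A picture is of the moment at which its call begins.
- workorder.close_job(): hands the job in, once; it reports no verdict.
Trained networks look in a picture, given as the dict that the camera call returned (one of the last four; its "shot" number tells which), for a name from the list of things; names that differ only in an ending like _2 or _b are one class to them, and where a whole thing is asked for, a point or a joint stands for the part that bears it (a point fixed in the world has none). Each returns a list of dicts, best first, with "score" (0 to 1); they miss things now and then, are a little off and sometimes report something else, mostly with a low value. They report only what shows in the picture. A call takes as long as a camera call.
- cams.spot_in(picture, target): "box" ([centre column, centre row, width, height] in pixels, round what is visible of it).
- cams.masks_of(picture, target): "region" (384x512 bool, what is visible of it) and "box" ([centre column, centre row, width, height] in pixels, round what is visible of it).
- cams.landmark_of(picture, target): "location" ([column, row] in pixels: a listed point, or the origin of a listed thing).
The state is a dict: "time_s": time; "joint_positions": joint angles; "dq": joint speeds; "tau": joint torques, N m; "tcp_pos": TCP position; "orientation": TCP orientation; "force": force on the tool from outside, world axes, zero at the start; "moment": the same for the moment, N m; "gripper_width": finger opening in mm.
Only numpy, scipy, OpenCV 4.12 (cv2) and the standard library are available. Lean on these libraries where they do the work, as an engineer would, in place of code of your own. Each camera call takes 0.05 s, during which the arm holds its last target.

## Task

Open the pottery bench's dust hood: with your fingers beneath the lip of its counterweighted sliding window, push the window up until the underside of the lip is level with the middle of the height marker clamped on the hood's post, then take the hand away so that the window stays there. Do not pinch the lip, and leave the vase, the cup, the jar and the wooden rib where they are.

Things in the scene. Friction and masses are not known exactly. Their poses are not given: they have to be found in the camera images.
- hood: Fixed bench-top dust hood: wooden frame 450 mm wide (y), 510 mm tall, from 120 mm in front of the origin to 100 mm behind it (x), clear sides, open back, 15 mm base board. Origin: on the table, mid-width; x points from front (robot side) to back, y to the left seen from the robot, z up. Two front posts 40 mm wide, 45 mm deep at y = +-185, x = -100 mm; the window slides between them.
- sash (a joint): Height of the sliding window in m: 0 is its lower stop (underside of lip 110 mm above the table), growing upwards to the upper stop at 0.20. Balanced by hidden counterweights; friction of about 3 N, so it takes roughly 2 to 5 N to push up slowly and stays where it is left. The window is 320 mm wide, 160 mm tall and 20 mm thick, wood with a clear pane; below its lip is only the opening.
- lip_edge (a point): Middle of the front lower edge of the window's lip; axes as the hood's; its height is that of the lip's underside. The lip is an aluminium strip, 300 mm long (y), 60 mm deep (x), 10 mm thick, that forms the window's underside and projects 40 mm from the window's face towards the robot. A black rubber strip 5 mm thick lies on top of the projecting part.
- marker: Height marker: steel clamp, 20 mm tall, on the front and outer side of the hood's left post (+y side seen from the robot), with a black knob sticking out to the left. It does not move. Origin: in the middle of its height, which is the marked height, on the post's front face. The block stands out 22 mm in front of the post and is 12 mm clear of the end of the lip.
- vase: Unfired pale vase, 115 mm tall, 84 mm across, loose, on a turntable in the hood 120 mm behind the window; origin: centre of its underside. To be left alone.
- cup: White ceramic cup, 85 mm tall, 72 mm across, loose on the table, in front and to the left of the lip; origin: centre of its underside. To be left alone.
- jar: Terracotta-brown jar with white cap, 90 mm tall, 68 mm across, loose on the table, in front of the hood's right side; origin: centre of its underside. To be left alone.
- rib: Dark flat wooden shaping rib, 90 by 45 by 10 mm, loose, flat on the table in front of the right half of the hood; origin: centre of its underside. To be left alone.

How it is judged (in metres and radians):
On the way:
1. the fingers or the hand push on the lip while the window is still at least 30 mm below the mark (contact force between any of the fingers, the arm and sash_c0 above 0.8 N and z of lip_edge in the frame of marker below -0.03 m), for 0.05 s.
At the end, for the whole second after the job is handed in: The underside of the lip is within 8 mm of the marked height (the middle of the marker), the window is at rest, and vase, cup, jar and rib are within 20 mm of where they began (z of lip_edge in the frame of marker between -0.008 and 0.008 m and velocity of joint sash between -0.01 and 0.01 m/s and distance of each of vase, cup, jar, rib from where it was at the start of the episode below 0.02 m); the robot touches nothing.
It fails at once if the lip is pinched: fingers press its underside and its top strip at once (contact force between the fingers and sash_c0 above 1 N and contact force between the fingers and sash_c1 above 1 N).
It fails at once if vase, cup, jar or rib is moved or lifted by more than 20 mm (distance of any of vase, cup, jar, rib from where it was at the start of the episode above 0.02 m).
It also fails if it takes over 42 s, if anything falls off the work surface, if the arm or the gripper's body presses on something with over 40 N, if the wrist force passes 120 N, or if a joint passes its speed limit or range.

## Working session

There is one attempt and no reset: what is moved stays moved. The work goes in short steps, Python scripts to look and compute and a tool call to move; the robot and the scene stay as the last step left them, time stands still between calls to the robot, and variables do not carry over. Pictures are saved under pics/ and viewed, and the job is handed in when it is done.

Besides the shell and the picture viewer there is one more tool, called in YAML: its name, and indented under it one key for each argument. arm_command: Moves the arm, as the interface text tells. Its arguments: {"type":"object","properties":{"moves":{"type":"array"}},"required":["moves"]}

```bash
mkdir -p pics; ls; cat > h.py <<'E'
import numpy as np,cv2
from plant import telemetry,cams,workorder
def save(p,n): cv2.imwrite('pics/'+n+'.png',p['image'][:,:,::-1])
def w(p,u,v,d=None):
    K=np.array(p['intrinsics']);
    if d is None:
        a=p['depth'][int(v)-2:int(v)+3,int(u)-2:int(u)+3];a=a[a>0];d=np.median(a) if len(a) else np.nan
    return np.array(p['rotation'])@np.array([(u-K[0,2])/K[0,0]*d,(v-K[1,2])/K[1,1]*d,d])+np.array(p['origin'])
E
python3 - <<'E'
from h import *
for n in ['side','top']:
    p=cams.get_image(n); save(p,n+'0'); print(n,np.round(p['origin']),np.round(p['rotation'],3).tolist(),np.round(p['intrinsics'],1).tolist())
    for t in ['lip_edge','marker','hood','cup','jar','rib','vase']:
        for r in cams.landmark_of(p,t)[:2]:
            u,v=r['location'];print(t,round(r['score'],2),np.round([u,v]),np.round(w(p,u,v)))
print(telemetry.get_state())
E
```

```text
pics
side [ 218. -452.  971.] [-2.363, 0.914, -0.311] [[394.5, 0.0, 254.3], [0.0, 394.5, 190.5], [0.0, 0.0, 1.0]]
lip_edge 0.73 [242. 214.] [   9. -661.  762.]
marker 0.62 [192. 148.] [ 181. -490.  933.]
cup 0.73 [162. 228.] [ 570. -101. 1322.]
jar 0.59 [323. 311.] [-190. -861.  562.]
rib 0.73 [276. 293.] [  15. -655.  768.]
vase 0.93 [278. 183.] [-209. -879.  544.]
top [ 519.   -8. 1179.] [-2.167, 2.178, -0.148] [[404.7, 0.0, 249.1], [0.0, 404.7, 193.4], [0.0, 0.0, 1.0]]
lip_edge 0.72 [243. 218.] [ 536.    9. 1197.]
lip_edge 0.7 [233. 171.] [ 397. -130. 1058.]
marker 0.81 [169. 219.] [ 906.  379. 1567.]
marker 0.34 [310. 234.] [ 220. -308.  880.]
hood 0.73 [231. 175.] [ 415. -113. 1075.]
cup 0.68 [180. 272.] [1261.  734. 1922.]
jar 0.65 [346. 218.] [ -64. -591.  597.]
rib 0.84 [306. 236.] [ 258. -269.  918.]
vase 0.57 [229. 156.] [ 271. -256.  932.]
{'time_s': 0.8, 'joint_positions': array([ 9.55678245e-01,  1.80771917e-01,  1.60703149e+00,  2.23506051e-05,
        1.35381716e+00, -2.06309775e-01]), 'dq': array([-0.00052976, -0.00096286,  0.00016769, -0.00072962,  0.00076579,
       -0.00085929]), 'tau': array([ 3.79259836e-04, -4.44818115e+01, -3.51658273e+01, -3.86713400e-04,
        7.90097729e-04,  4.15485067e-05]), 'tcp_pos': array([228.55229009, 527.62188849, 231.28902182]), 'orientation': array([-6.37693346e-01, -3.07615927e+00,  2.65048658e-05]), 'force': array([ 0.59301452,  0.14558899, -0.58113989]), 'moment': array([-0.0042856 ,  0.03827215,  0.02515269]), 'gripper_width': 85.59553229681693}
```

Rotation is a rotation vector; fixing the helper.

```bash
sed -i "s/np.array(p\['rotation'\])@/cv2.Rodrigues(np.array(p['rotation'],float))[0]@/" h.py
python3 - <<'E'
from h import *
for n in ['side','top']:
    p=cams.get_image(n); save(p,n+'1'); np.savez(n+'.npz',**{k:np.array(p[k]) for k in ['image','depth','intrinsics','rotation','origin']})
    for t in ['lip_edge','marker','hood','cup','jar','rib','vase']:
        for r in cams.landmark_of(p,t)[:2]:
            u,v=r['location'];print(t,round(r['score'],2),np.round([u,v]),np.round(w(p,u,v)))
E
```

```text
lip_edge 0.72 [241. 211.] [620.  34.  18.]
lip_edge 0.46 [190. 152.] [559. 155. 219.]
marker 0.86 [194. 152.] [566. 149. 219.]
cup 0.95 [160. 229.] [407. 125.  45.]
jar 0.67 [323. 309.] [ 559. -326.   68.]
rib 0.89 [276. 293.] [ 525. -209.    9.]
lip_edge 0.95 [243. 217.] [585. -17.   5.]
marker 0.84 [168. 222.] [563. 161. 220.]
hood 0.73 [232. 172.] [631.   5. 510.]
cup 0.66 [346. 216.] [ 580. -294.   91.]
cup 0.6 [181. 272.] [431. 161.   6.]
jar 0.73 [345. 218.] [ 577. -292.   90.]
rib 0.15 [228. 156.] [729.  23. 177.]
vase 0.89 [226. 157.] [730.  27. 155.]
```

View pics/side0.png

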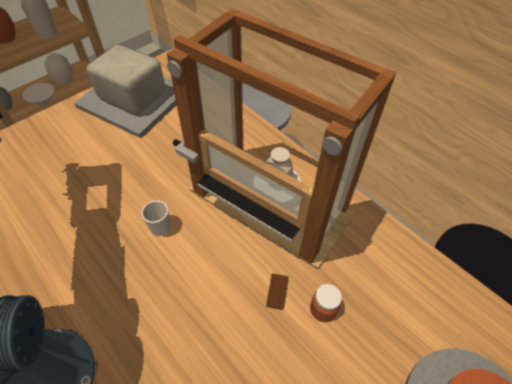

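View pics/top0.png

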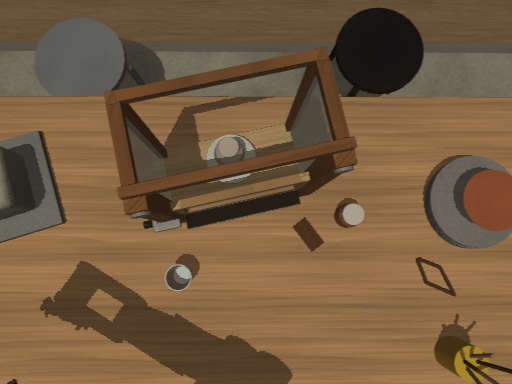

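The side view shows the marker at about (187,151) on the left post and the black lip strip running from (200,180) to (297,232). In the top view the strip runs from (188,222) to (300,200), so the hood is yawed. The cup is at (180,277), the jar at (350,214) and the rib at (308,234). Next I'll fit the strip, marker and hood geometry.

```bash
cat > m.py <<'E'
from h import *
def cloud(p,m):
    v,u=np.nonzero(m&(p['depth']>0));d=p['depth'][v,u].astype(float);K=np.array(p['intrinsics'])
    c=np.stack([(u-K[0,2])/K[0,0]*d,(v-K[1,2])/K[1,1]*d,d]);return (cv2.Rodrigues(np.array(p['rotation'],float))[0]@c).T+np.array(p['origin'])
def strip(p,poly):
    m=np.zeros((384,512),np.uint8);cv2.fillPoly(m,[np.array(poly)],1)
    return (p['image'].max(2)<50)&(m>0)
E
python3 - <<'E'
from m import *
for n,poly in [('side',[(190,170),(305,225),(305,245),(190,195)]),('top',[(180,212),(302,188),(306,208),(186,232)])]:
    p=dict(np.load(n+'.npz'))
    P=cloud(p,strip(p,poly)); med=np.median(P[:,2]);P=P[abs(P[:,2]-med)<8]
    print(n,len(P),'z',np.percentile(P[:,2],[5,50,95]).round(1),'rect',cv2.minAreaRect(P[:,:2].astype(np.float32)))
    print(cv2.boxPoints(cv2.minAreaRect(P[:,:2].astype(np.float32))).round())
    q=cams.get_image(n)
    for t in ['marker','cup','jar','rib','vase']:
        r=cams.masks_of(q,t)
        if not r: continue
        P=cloud(q,np.array(r[0]['region']));print(t,round(r[0]['score'],2),np.round(r[0]['box']),'z',np.percentile(P[:,2],[2,10,50,90,98]).round(),'xy',np.median(P[:,:2],0).round(), np.percentile(P,3,0).round(),np.percentile(P,97,0).round())
        if t=='marker':
            im=q['image'].copy();im[np.array(r[0]['region'])]=[255,0,0];x,y=map(int,r[0]['box'][:2]);cv2.imwrite(f'pics/mk_{n}.png',cv2.resize(np.hstack([im[y-40:y+40,x-40:x+40],q['image'][y-40:y+40,x-40:x+40]])[:,:,::-1],None,fx=5,fy=5,interpolation=0))
E
```

```text
side 1166 z [127.2 129.6 132.2] rect ((597.2041015625, -16.163711547851562), (35.3498649597168, 297.65545654296875), 12.214898109436035)
[[ 548.  126.]
 [ 611. -165.]
 [ 646. -158.]
 [ 583.  133.]]
marker 0.87 [186. 150.  22.  25.] z [200. 205. 217. 220. 221.] xy [552. 167.] [540. 132. 201.] [567. 216. 221.]
cup 0.77 [156. 218.  27.  33.] z [ 7. 19. 55. 82. 86.] xy [422. 161.] [390. 122.   9.] [450. 187.  85.]
jar 0.7 [329. 303.  35.  40.] z [ 9. 28. 87. 91. 92.] xy [ 572. -321.] [ 553. -347.   11.] [ 609. -290.   92.]
rib 0.71 [277. 293.  25.  39.] z [ 3.  7.  9. 12. 13.] xy [ 530. -209.] [ 492. -242.    4.] [ 569. -175.   13.]
top 1600 z [127.7 131.1 134.2] rect ((600.3023071289062, -14.9578857421875), (38.0897331237793, 299.7425231933594), 12.343947410583496)
[[ 550.  127.]
 [ 614. -165.]
 [ 651. -157.]
 [ 587.  136.]]
marker 0.66 [164. 225.  40.  15.] z [198. 215. 219. 222. 224.] xy [557. 176.] [543. 136. 204.] [567. 218. 223.]
cup 0.76 [180. 277.  31.  31.] z [ 2.  5. 31. 86. 88.] xy [418. 164.] [391. 125.   3.] [454. 188.  88.]
jar 0.56 [350. 217.  30.  25.] z [ 1. 20. 89. 92. 94.] xy [ 585. -306.] [ 555. -343.    2.] [ 616. -282.   94.]
rib 0.87 [308. 236.  26.  25.] z [ 6.  8. 11. 14. 16.] xy [ 534. -204.] [ 497. -235.    7.] [ 572. -172.   15.]
vase 0.74 [232. 150.  31.  30.] z [ 65. 117. 154. 182. 184.] xy [746.  20.] [720. -16.  65.] [795.  56. 184.]
```

arm_command:
  moves:
    - [[-0.386,-0.462,-0.07],[0,0,-35.7],0]
    - [[-0.386,-0.462,-0.07],[0,0,-35.7],0]
    - [[-0.386,-0.462,-0.07],[0,0,-35.7],0]
    - [[-0.386,-0.462,-0.07],[0,0,-35.7],0]
    - [[-0.386,-0.462,-0.07],[0,0,-35.7],0]
    - [[-0.386,-0.462,-0.07],[0,0,-35.7],0]
    - [[-0.386,-0.462,-0.07],[0,0,-35.7],0]
    - [[-0.386,-0.462,-0.07],[0,0,-35.7],0]
    - [[-0.386,-0.462,-0.07],[0,0,-35.7],0]
    - [[-0.386,-0.462,-0.07],[0,0,-35.7],0]

```text
time_s: 3.2
tcp_pos: [365.4, 63.5, 288.1]
orientation: [-0.336, 3.122, -0.0]
force: [1.0, 0.0, -0.3]
gripper_width: 0.3
```

View pics/mk_side.png

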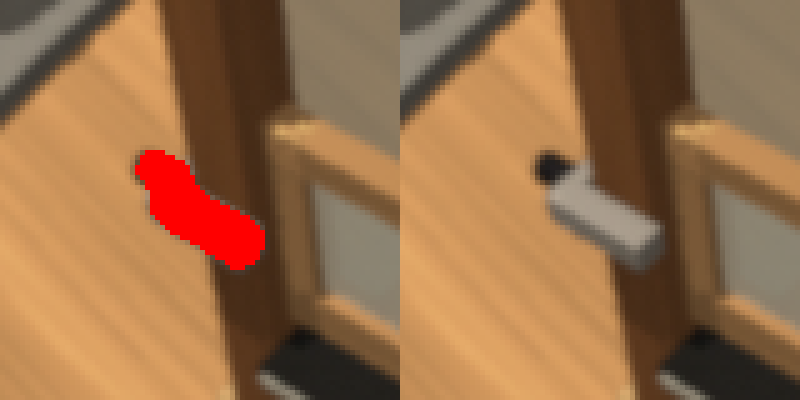

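View pics/mk_top.png

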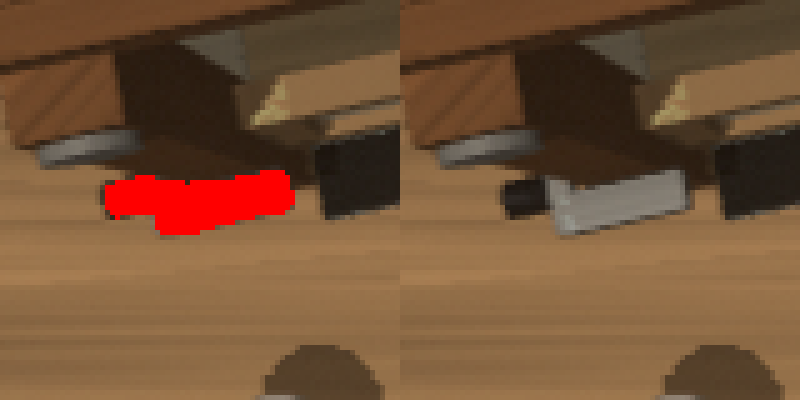

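The marker masks are clean, covering the steel block and knob. Next I'll tilt the tool forward.

arm_command:
  moves:
    - [[-0.008,-0.129,-0.012],[0,-45,0],0]
    - [[-0.008,-0.129,-0.012],[0,-45,0],0]
    - [[-0.008,-0.129,-0.012],[0,-45,0],0]
    - [[-0.008,-0.129,-0.012],[0,-45,0],0]
    - [[-0.008,-0.129,-0.012],[0,-45,0],0]
    - [[-0.008,-0.129,-0.012],[0,-45,0],0]
    - [[-0.008,-0.129,-0.012],[0,-45,0],0]
    - [[-0.008,-0.129,-0.012],[0,-45,0],0]

```text
time_s: 4.0
tcp_pos: [402.1, -61.1, 299.5]
orientation: [-0.25, 2.348, 0.103]
force: [0.1, 0.0, 0.5]
gripper_width: 0.4
```

```bash
python3 - <<'E'
from m import *
s=telemetry.get_state(); R=cv2.Rodrigues(s['orientation'])[0]; print(np.round(s['joint_positions'],3),s['tcp_pos'].round(1),R.round(3).tolist(),s['time_s'])
for n,b in [('side',(165,130,210,175)),('top',(140,210,190,238))]:
    p=dict(np.load(n+'.npz')); im=p['image'].astype(int); m=np.zeros((384,512),bool); m[b[1]:b[3],b[0]:b[2]]=1
    m&=(im.min(2)>125)&(im.max(2)-im.min(2)<35)
    P=cloud(p,m);P=P[P[:,2]>190]; print(n,len(P),np.percentile(P[:,2],[5,25,50,75,95]).round(1),np.median(P,0).round(1))
p=cams.get_image('side');save(p,'side2')
p=cams.get_image('wrist');save(p,'wrist2')
E
```

```text
[-1.125 -0.894  2.42   0.764  1.439 -2.943] [402.1 -61.1 299.5] [[-0.693, -0.21, 0.689], [-0.149, 0.978, 0.148], [-0.705, -0.0, -0.709]] 4.0
side 115 [216.2 217.5 218.7 219.5 220.4] [552.8 165.6 218.7]
top 8 [218.7 219.7 220.  221.2 221.5] [545.6 189.6 220. ]
```

View pics/side2.png

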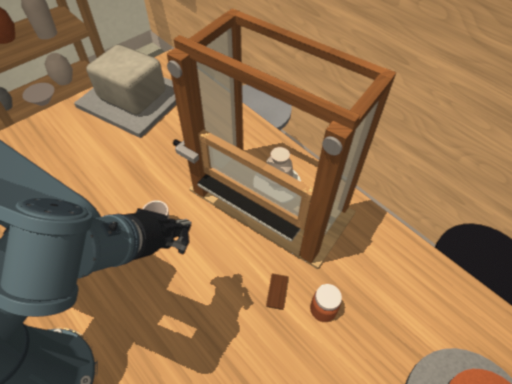

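View pics/wrist2.png

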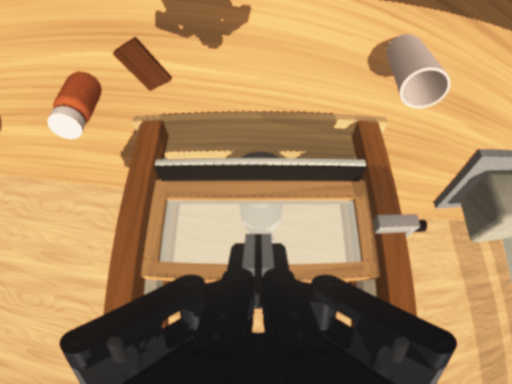

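```bash
python3 - <<'E'
from h import *
s=telemetry.get_state(); print(s)
E
```

```text
{'time_s': 4.1, 'joint_positions': array([-1.12114693, -0.89420825,  2.41749958,  0.76469199,  1.43941488,
       -2.94390077]), 'dq': array([ 0.02330267, -0.00189842, -0.00418102,  0.0093672 ,  0.00525265,
       -0.01073938]), 'tau': array([-1.00244354e+00,  2.30530836e+00, -3.76638329e+01,  3.18254426e+00,
       -6.88950922e-01,  1.82370481e-02]), 'tcp_pos': array([402.69012449, -59.78621343, 300.90911168]), 'orientation': array([-0.25688586,  2.34626442,  0.10212298]), 'force': array([ 0.04748638, -0.73389938, -0.0963323 ]), 'moment': array([-0.08773854,  0.3127251 ,  0.01324209]), 'gripper_width': 0.21577066698886324}
```

The side view shows the closed hand in free space in front of the hood at about (170,230). The wrist view has the lip strip at row 170, from column 155 to 365, and the marker at (400,224). Joint 2 sits on its range edge because the tilted tool is too close to the base, so I'll move forward to free it.

arm_command:
  moves:
    - [[-0.05,0,0.05],[0,0,0],0]
    - [[-0.05,0,0.05],[0,0,0],0]
    - [[-0.05,0,0.05],[0,0,0],0]

```text
time_s: 4.4
tcp_pos: [474.0, -40.5, 300.4]
orientation: [-0.265, 2.345, 0.11]
force: [-0.5, -0.1, -0.2]
gripper_width: -0.1
```

```bash
python3 - <<'E'
from h import *
s=telemetry.get_state(); print(np.round(s['joint_positions'],3),s['tcp_pos'].round(1),s['dq'].round(2),cv2.Rodrigues(s['orientation'])[0].round(3).tolist())
E
```

```text
[-0.794 -0.632  2.312  0.737  1.11  -2.81 ] [474.  -40.5 300.4] [-0.09 -0.07  0.05 -0.01  0.13 -0.05] [[-0.69, -0.224, 0.689], [-0.158, 0.975, 0.158], [-0.706, 0.0, -0.708]]
```

```bash
cat > k.py <<'E'
import numpy as np
from scipy.optimize import least_squares
from scipy.spatial.transform import Rotation as Ro
D=[([0.95568,0.18077,1.60703,0,1.35382,-0.20631],[228.55,527.62,231.29],[-6.3769e-01,-3.07616,0]),
([-1.12114693,-0.89420825,2.41749958,0.76469199,1.43941488,-2.94390077],[402.69,-59.786,300.909],[-0.25688586,2.34626442,0.10212298]),
([-0.794,-0.632,2.312,0.737,1.11,-2.81],[474,-40.5,300.4],[-.265,2.345,.110])]
Rz=lambda a:Ro.from_euler('z',a);Ry=lambda a:Ro.from_euler('y',a)
def fk(q,p,s4=1,s6=1,c=0,o3=0,o5=0):
    d1,L1,a,L2,e,w,Lt,e5=p
    R=Rz(q[0]);P=R.apply([0,e,d1]);R=R*Ry(q[1]);P=P+R.apply([0,0,L1]);R=R*Ry(q[2]+o3);P=P+R.apply([a,0,L2])
    R=R*Rz(s4*q[3]);P=P+R.apply([0,w,0]);R=R*Ry(q[4]+o5);P=P+R.apply([e5,0,Lt]);R=R*Rz(s6*q[5]+c);return P,R
if __name__=='__main__':
  for s4 in (1,-1):
    for s6 in (1,-1):
      for c in (0,np.pi/2,np.pi,-np.pi/2):
        for o3 in (0,np.pi/2,-np.pi/2):
          p=np.zeros(8)
          er=[np.degrees((fk(q,p,s4,s6,c,o3,-o3)[1].inv()*Ro.from_rotvec(r)).magnitude()) for q,_,r in D]
          if max(er)<60: print(s4,s6,c,o3,np.round(er,1))
E
python3 k.py
```

```text
1 1 1.5707963267948966 0 [0. 0. 0.]
1 -1 1.5707963267948966 0 [23.6 22.7 38. ]
1 -1 1.5707963267948966 1.5707963267948966 [23.6 51.  58.6]
-1 -1 1.5707963267948966 -1.5707963267948966 [23.6 51.  58.6]
```

```bash
cat >> k.py <<'E'
  f=lambda p:np.concatenate([fk(q,p,1,1,np.pi/2)[0]-np.array(t) for q,t,_ in D])
  J=np.stack([f(e)-f(np.zeros(8)) for e in np.eye(8)],1); print(np.linalg.matrix_rank(J,tol=1e-3),np.linalg.svd(J)[1].round(3))
  x,*_=np.linalg.lstsq(J,-f(np.zeros(8)),rcond=1e-3);print(x.round(1),(f(x)).round(2))
  for drop in ([5],[7],[2],[2,7],[5,7],[2,5,7],[4]):
    k=[i for i in range(8) if i not in drop];y=np.linalg.lstsq(J[:,k],-f(np.zeros(8)),rcond=None)[0];z=np.zeros(8);z[k]=y;print(drop,z.round(1),abs(f(z)).max().round(2))
E
python3 k.py
```

```text
1 1 1.5707963267948966 0 [0. 0. 0.]
1 -1 1.5707963267948966 0 [23.6 22.7 38. ]
1 -1 1.5707963267948966 1.5707963267948966 [23.6 51.  58.6]
-1 -1 1.5707963267948966 -1.5707963267948966 [23.6 51.  58.6]
8 [3.332 2.499 2.41  0.629 0.518 0.391 0.165 0.049]
[ 3.134e+02  4.382e+02  8.550e+01  5.138e+02  1.177e+02  1.000e-01
  3.191e+02 -7.000e-01] [ 0.    0.   -0.    0.02  0.01  0.02 -0.02 -0.01 -0.02]
[5] [313.1 438.1  85.1 513.6 117.8   0.  319.   -0.8] 0.03
[7] [3.138e+02 4.384e+02 8.610e+01 5.146e+02 1.176e+02 2.000e-01 3.189e+02
 0.000e+00] 0.1
[2] [244.  416.    0.  492.6 126.4  -7.4 314.8  -6.1] 3.74
[2, 7] [243.9 416.2   0.  498.8 125.7  -6.8 313.5   0. ] 3.21
[5, 7] [313.2 438.1  85.2 514.4 117.8   0.  318.9   0. ] 0.14
[2, 5, 7] [240.  417.4   0.  498.9 120.    0.  313.7   0. ] 3.6
[4] [695.8 584.7 575.9 681.    0.   99.8 363.   74.9] 32.36
```

```bash
cat > ik.py <<'E'
from k import *
P0=np.array([313.2,438.1,85.2,514.4,117.8,0,318.9,0])
F=lambda q:fk(q,P0,1,1,np.pi/2)
lo=np.array([-2.99,-.89,.3,-1.14,0,-3.12]);hi=np.array([2.99,2.07,2.58,4.28,2.63,3.12])
def ik(t,R,q0):
    f=lambda q:np.r_[(F(q)[0]-t)/300,(R.inv()*F(q)[1]).as_rotvec()]
    r=least_squares(f,np.clip(q0,lo+.001,hi-.001),bounds=(lo,hi));return r.x,abs(r.fun).max()
yaw=np.radians(12.3);fx=np.array([np.cos(yaw),np.sin(yaw),0]);fy=np.array([-np.sin(yaw),np.cos(yaw),0]);up=np.array([0,0,1.])
def Rt(th):
    c,s=np.cos(th),np.sin(th);z=c*fx-s*up;x=-s*fx-c*up;return Ro.from_matrix(np.stack([x,fy,z],1))
E_=np.array([581,-19,0])
E
python3 - <<'E'
from ik import *
from plant import cams,telemetry
s=telemetry.get_state();p=cams.get_image('wrist');R=Ro.from_rotvec(s['orientation']);print('cam in tool',R.inv().apply(np.array(p['origin'])-s['tcp_pos']).round())
q0=s['joint_positions']
for th in (45,35,25,15):
  for yo in (0,):
    q=q0
    for t in [E_+fx*-100+up*300,E_+fx*-100+fy*yo+up*120,E_+fx*-100+fy*yo+up*80,E_+fx*15+fy*yo+up*80,E_+fx*15+fy*yo+up*190]:
        q,e=ik(t,Rt(np.radians(th)),q);
        el=F(q)[0]-F(q)[1].apply([0,0,318.9])
        print(th,yo,t.round(),q.round(2),round(e,3),'wrist',el.round())
E
```

```text
cam in tool [  76.    1. -143.]
45 0 [483. -40. 300.] [-0.76 -0.6   2.3   0.73  1.07 -2.79] 0.0 wrist [263. -88. 525.]
45 0 [483. -40. 120.] [-0.68 -0.25  2.44  0.95  0.67 -3.12] 0.063 wrist [277. -73. 370.]
45 0 [483. -40.  80.] [-0.63 -0.14  2.42  0.96  0.58 -3.12] 0.112 wrist [290. -65. 348.]
45 0 [596. -16.  80.] [-0.43  0.15  2.18  1.09  0.45 -3.12] 0.079 wrist [396. -54. 333.]
45 0 [596. -16. 190.] [-0.48 -0.09  2.19  0.94  0.6  -2.95] 0.0 wrist [375. -64. 415.]
35 0 [483. -40. 300.] [-0.89 -0.68  2.42  0.97  1.1  -3.01] 0.0 wrist [228. -96. 483.]
35 0 [483. -40. 120.] [-0.69 -0.36  2.5   1.03  0.66 -3.12] 0.158 wrist [255. -56. 372.]
35 0 [483. -40.  80.] [-0.63 -0.24  2.48  1.04  0.57 -3.12] 0.215 wrist [270. -50. 355.]
35 0 [596. -16.  80.] [-0.42  0.11  2.19  1.15  0.44 -3.12] 0.21 wrist [389. -46. 342.]
35 0 [596. -16. 190.] [-0.5  -0.12  2.25  1.15  0.58 -3.12] 0.076 wrist [355. -60. 404.]
25 0 [483. -40. 300.] [-0.98 -0.77  2.53  1.14  1.13 -3.12] 0.029 wrist [201. -88. 450.]
25 0 [483. -40. 120.] [-0.72 -0.5   2.58  1.1   0.7  -3.12] 0.239 wrist [226. -42. 372.]
25 0 [483. -40.  80.] [-0.67 -0.43  2.58  1.11  0.61 -3.12] 0.289 wrist [231. -32. 358.]
25 0 [596. -16.  80.] [-0.42  0.06  2.21  1.21  0.43 -3.12] 0.339 wrist [380. -41. 353.]
25 0 [596. -16. 190.] [-0.49 -0.17  2.28  1.22  0.56 -3.12] 0.194 wrist [341. -50. 409.]
15 0 [483. -40. 300.] [-1.03 -0.85  2.58  1.24  1.17 -3.12] 0.1 wrist [186. -80. 437.]
15 0 [483. -40. 120.] [-0.73 -0.53  2.58  1.17  0.72 -3.12] 0.35 wrist [225. -43. 377.]
15 0 [483. -40.  80.] [-0.68 -0.46  2.58  1.17  0.63 -3.12] 0.403 wrist [230. -33. 364.]
15 0 [596. -16.  80.] [-0.42  0.01  2.24  1.27  0.44 -3.12] 0.464 wrist [368. -36. 363.]
15 0 [596. -16. 190.] [-0.5  -0.24  2.32  1.29  0.56 -3.12] 0.309 wrist [324. -42. 415.]
```

```bash
python3 - <<'E'
from ik import *
from plant import cams,telemetry
s=telemetry.get_state();q0=s['joint_positions'].copy();q0[5]+=np.pi/2
for th in (45,40,35,30,20):
    q=q0
    for t in [E_+fx*-110+up*300,E_+fx*-100+up*120,E_+fx*-100+up*70,E_+fx*15+up*70,E_+fx*15+up*190]:
        q,e=ik(t,Rt(np.radians(th))*Rz(np.pi/2),q);
        el=F(q)[0]-F(q)[1].apply([0,0,318.9])
        print(th,t.round(),q.round(2),round(e,3),'wrist',el.round())
E
```

```text
45 [474. -42. 300.] [-0.8  -0.64  2.32  0.74  1.11 -1.23] 0.0 wrist [253. -90. 525.]
45 [483. -40. 120.] [-0.76 -0.2   2.47  1.12  0.71 -1.81] 0.0 wrist [263. -88. 345.]
45 [483. -40.  70.] [-0.76 -0.    2.48  1.35  0.64 -2.11] 0.0 wrist [263. -88. 295.]
45 [596. -16.  70.] [-0.48  0.21  2.22  1.46  0.47 -1.99] 0.0 wrist [375. -64. 295.]
45 [596. -16. 190.] [-0.48 -0.09  2.19  0.94  0.6  -1.38] 0.0 wrist [375. -64. 415.]
40 [474. -42. 300.] [-0.87 -0.68  2.38  0.85  1.12 -1.34] 0.0 wrist [235. -94. 505.]
40 [483. -40. 120.] [-0.83 -0.17  2.52  1.29  0.76 -2.02] 0.0 wrist [245. -92. 325.]
40 [483. -40.  70.] [-0.83  0.05  2.51  1.52  0.72 -2.34] 0.0 wrist [245. -92. 275.]
40 [596. -16.  70.] [-0.52  0.24  2.26  1.71  0.54 -2.26] 0.0 wrist [357. -68. 275.]
40 [596. -16. 190.] [-0.52 -0.09  2.24  1.16  0.59 -1.61] 0.0 wrist [357. -68. 395.]
35 [474. -42. 300.] [-0.94 -0.72  2.44  0.97  1.14 -1.45] 0.0 wrist [218. -98. 483.]
35 [483. -40. 120.] [-0.89 -0.12  2.55  1.44  0.83 -2.23] 0.0 wrist [228. -96. 303.]
35 [483. -40.  70.] [-0.89  0.12  2.53  1.65  0.83 -2.54] 0.0 wrist [228. -96. 2
[... 339 characters left out ...]
9. 279.]
30 [483. -40.  70.] [-0.96  0.23  2.55  1.74  0.94 -2.72] 0.0 wrist [213. -99. 229.]
30 [596. -16.  70.] [-0.59  0.35  2.31  2.02  0.76 -2.64] 0.0 wrist [326. -75. 229.]
30 [596. -16. 190.] [-0.59 -0.05  2.33  1.6   0.67 -2.08] 0.0 wrist [326. -75. 349.]
20 [474. -42. 300.] [-1.12 -0.71  2.58  1.28  1.26 -1.78] 0.01 wrist [ 185. -110.  413.]
20 [483. -40. 120.] [-1.07  0.22  2.58  1.71  1.15 -2.78] 0.009 wrist [ 194. -108.  228.]
20 [483. -40.  70.] [-1.07  0.49  2.53  1.81  1.19 -3.02] 0.0 wrist [ 191. -104.  179.]
20 [596. -16.  70.] [-0.64  0.51  2.32  2.17  1.03 -2.87] 0.0 wrist [303. -80. 179.]
20 [596. -16. 190.] [-0.64  0.07  2.39  1.92  0.86 -2.45] 0.0 wrist [303. -80. 299.]
```

```bash
cat > rel.py <<'E'
from ik import *
from plant import telemetry
def rel(t,th,roll=90):
    s=telemetry.get_state();R=Ro.from_rotvec(s['orientation']);G=Rt(np.radians(th))*Rz(np.radians(roll))
    print('tcp',s['tcp_pos'].round(1),'F',s['force'].round(1),'q',s['joint_positions'].round(2),'shift m',(R.inv().apply(t-s['tcp_pos'])/1e3).round(4),'turn',np.degrees((R.inv()*G).as_rotvec()).round(1))
E
python3 -c "
from rel import *
rel(E_-fx*95+up*150,40)"
```

```text
tcp [472.8 -40.9 300. ] F [-0.1  0.4 -0.1] q [-0.8  -0.64  2.31  0.74  1.11 -2.81] shift m [ 0.0949 -0.0019  0.1171] turn [-3.6 -4.4 90.3]
```

arm_command:
  moves:
    - [[0,0,0],[0,0,20],0]
    - [[0.02,0,0.02],[-1,-1,30],0]
    - [[0.04,0,0.05],[-2,-2,50],0]
    - [[0.07,0,0.09],[-3,-3,70],0]
    - [[0.095,-0.002,0.117],[-3.6,-4.4,90],0]
    - [[0.095,-0.002,0.117],[-3.6,-4.4,90],0]
    - [[0.095,-0.002,0.117],[-3.6,-4.4,90],0]
    - [[0.095,-0.002,0.117],[-3.6,-4.4,90],0]
    - [[0.095,-0.002,0.117],[-3.6,-4.4,90],0]
    - [[0.095,-0.002,0.117],[-3.6,-4.4,90],0]

```text
time_s: 5.45
tcp_pos: [487.6, -43.4, 150.7]
orientation: [1.461, 1.946, 0.853]
force: [-0.1, 0.3, -0.6]
gripper_width: 0.2
```

```bash
python3 -c "
from rel import *
rel(E_-fx*70+up*60,40)"
```

```text
tcp [487.6 -43.4 150.7] F [-0.1  0.3 -0.6] q [-0.82 -0.28  2.5   1.17  0.79 -1.93] shift m [ 0.008  -0.0519  0.0786] turn [-0.1  0.3  4. ]
```

arm_command:
  moves:
    - [[0.008,-0.052,0.0786],[-0.1,0.3,4],0]
    - [[0.008,-0.052,0.0786],[-0.1,0.3,4],0]
    - [[0.008,-0.052,0.0786],[-0.1,0.3,4],0]
    - [[0.008,-0.052,0.0786],[-0.1,0.3,4],0]

```text
time_s: 5.85
tcp_pos: [511.5, -32.7, 57.0]
orientation: [1.534, 1.914, 0.89]
force: [0.1, 0.5, -0.2]
gripper_width: -0.3
```

```bash
python3 -c "
from rel import *
rel(E_+fx*15+up*60,40)
from h import *
for n in ['side','wrist']:
    p=cams.get_image(n);save(p,n+'3')
"
```

```text
tcp [511.5 -32.7  57. ] F [ 0.1  0.5 -0.2] q [-0.73  0.15  2.44  1.64  0.67 -2.39] shift m [-0.0019  0.0576  0.0636] turn [-0.2 -0.3  0.1]
```

View pics/side3.png

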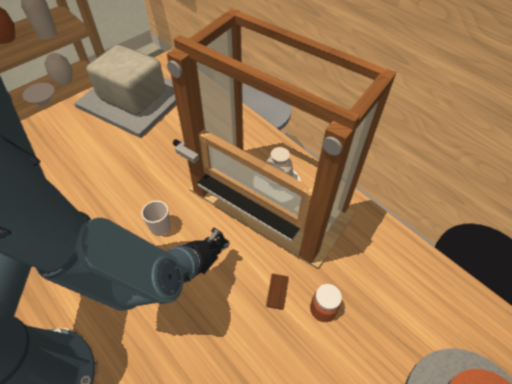

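View pics/wrist3.png

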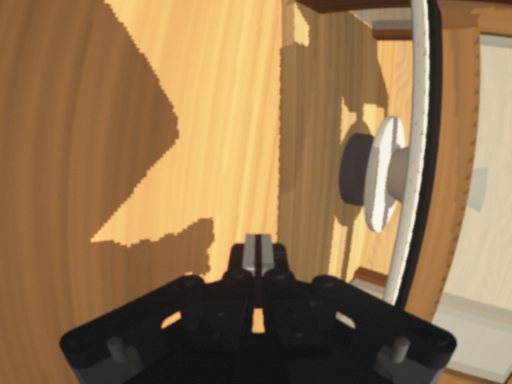

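The side view shows the hand low in front of the lip at (215,240), clear of the cup and rib. In the wrist view the fingertips at (258,240) are below the lip, but the knuckles spread in the vertical jaw plane and could touch the lip's front. I'll roll another 90° so the jaw plane is horizontal and the finger tops are flat.

arm_command:
  moves:
    - [[0,0,0],[0,0,90],0]
    - [[0,0,0],[0,0,90],0]
    - [[0,0,0],[0,0,90],0]
    - [[0,0,0],[0,0,90],0]
    - [[0,0,0],[0,0,90],0]
    - [[0,0,0],[0,0,90],0]
    - [[0,0,0],[0,0,90],0]
    - [[0,0,0],[0,0,90],0]
    - [[0,0,0],[0,0,90],0]
    - [[0,0,0],[0,0,90],0]

```text
time_s: 6.95
tcp_pos: [513.2, -35.2, 61.4]
orientation: [-2.765, -0.398, -1.304]
force: [-0.3, -0.4, -0.6]
gripper_width: 0.0
```

```bash
python3 -c "
from rel import *
rel(E_+fx*15+up*60,40,180)
from h import *
for n in ['wrist']:
    p=cams.get_image(n);save(p,n+'4')
"
```

```text
tcp [513.2 -35.2  61.4] F [-0.3 -0.4 -0.6] q [-0.73  0.14  2.44  1.64  0.67 -0.88] shift m [0.0532 0.0024 0.0659] turn [ 0.1 -0.1  4.1]
```

View pics/wrist4.png

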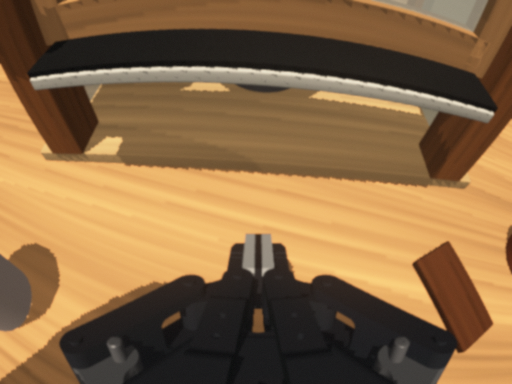

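The roll is complete. The wrist view shows the lip strip across rows 35–110 and the fingertips at (258,240) with their flat side up. Next I'll go under the lip.

arm_command:
  moves:
    - [[0.02,0.001,0.025],[0,0,4],0]
    - [[0.04,0.002,0.05],[0,0,4],0]
    - [[0.053,0.0024,0.066],[0,0,4],0]
    - [[0.053,0.0024,0.066],[0,0,4],0]
    - [[0.053,0.0024,0.066],[0,0,4],0]

```text
time_s: 7.5
tcp_pos: [594.7, -14.4, 58.3]
orientation: [-2.752, -0.309, -1.286]
force: [-0.2, 0.8, 0.1]
gripper_width: 0.0
```

```bash
python3 -c "
from rel import *
rel(E_+fx*15+up*78,40,180)
from h import *
for n in ['wrist']:
    p=cams.get_image(n);save(p,n+'5')
"
```

```text
tcp [594.7 -14.4  58.3] F [-0.2  0.8  0.1] q [-0.52  0.28  2.26  1.77  0.55 -0.76] shift m [ 0.0155  0.0017 -0.0121] turn [-0.  -0.1  0.5]
```

View pics/wrist5.png

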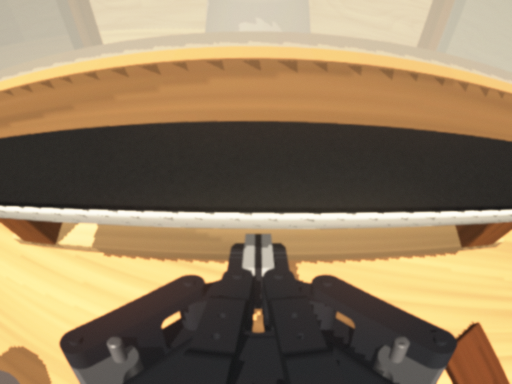

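The fingertips at (258,236) sit just below the lip's front edge at row 218. I'll raise slowly and watch the force.

arm_command:
  moves:
    - [[0.008,0,-0.0064],[0,0,0],0]
    - [[0.0153,0,-0.0129],[0,0,0],0]
    - [[0.0153,0,-0.0129],[0,0,0],0]

```text
time_s: 7.85
tcp_pos: [593.9, -15.2, 78.0]
orientation: [-2.753, -0.304, -1.285]
force: [0.4, 0.1, -0.8]
gripper_width: -0.0
```

arm_command:
  moves:
    - [[0.002,0,-0.0016],[0,0,0],0]
    - [[0.004,0,-0.0032],[0,0,0],0]
    - [[0.006,0,-0.0048],[0,0,0],0]
    - [[0.0077,0,-0.0064],[0,0,0],0]

```text
time_s: 8.25
tcp_pos: [593.9, -14.4, 86.5]
orientation: [-2.753, -0.303, -1.281]
force: [0.3, 0.2, 0.0]
gripper_width: 0.1
```

arm_command:
  moves:
    - [[0.002,0,-0.0016],[0,0,0],0]
    - [[0.004,0,-0.0032],[0,0,0],0]
    - [[0.006,0,-0.0048],[0,0,0],0]
    - [[0.0077,0,-0.0064],[0,0,0],0]

```text
time_s: 8.65
tcp_pos: [593.7, -14.3, 96.2]
orientation: [-2.754, -0.303, -1.28]
force: [-0.8, -0.6, -4.2]
gripper_width: -0.0
```

```bash
python3 -c "
from rel import *
rel(E_+fx*15+up*100,40,180)
from h import *
for n in ['wrist','side']:
    p=cams.get_image(n);save(p,n+'6')
"
```

```text
tcp [593.7 -14.3  96.2] F [-0.8 -0.6 -4.2] q [-0.52  0.16  2.27  1.58  0.54 -0.54] shift m [ 0.0039  0.0019 -0.0012] turn [-0.1  0.1  0.2]
```

View pics/wrist6.png

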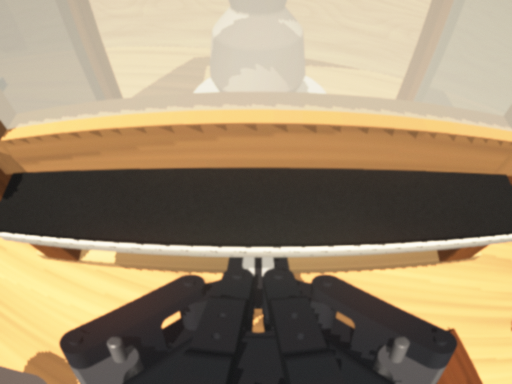

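View pics/side6.png

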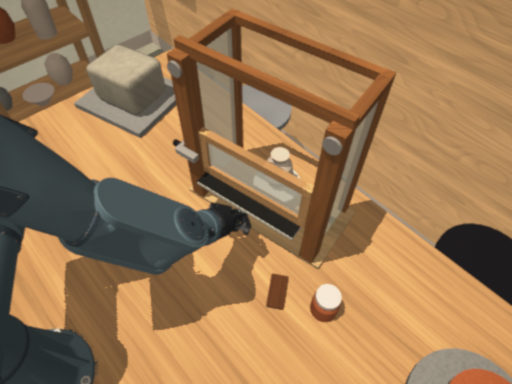

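```bash
cat > meas.py <<'E'
from m import *
import sys
def meas(tag):
  for n in ['side','top']:
    p=cams.get_image(n);save(p,n+tag);im=p['image'].astype(int)
    ref=dict(np.load(n+'.npz'))
    # strip: dark points inside the lip's box in hood frame, plan view
    P=cloud(p,p['depth']>0);dark=im.max(2)[p['depth']>0]<55
    e=np.array([581,-19,0]);y=np.radians(12.3);fx=np.array([np.cos(y),np.sin(y),0]);fy=np.array([-np.sin(y),np.cos(y),0])
    a=(P-e)@fx;b=(P-e)@fy
    for lab,k in [('left',(b>40)&(b<140)),('right',(b<-60)&(b>-140))]:
        s=P[k&dark&(a>3)&(a<33)&(P[:,2]>115)&(P[:,2]<330)]
        print(n,'strip',lab,len(s),np.percentile(s[:,2],[10,50,90]).round(1) if len(s) else '')
    q=(im.min(2)>115)&(abs(im.max(2)-im.min(2))<40);q=q[p['depth']>0]
    s=P[q&(b>155)&(b<240)&(a>-20)&(a<40)&(P[:,2]>195)&(P[:,2]<240)];print(n,'marker',len(s),np.percentile(s[:,2],[10,50,75,90]).round(1) if len(s) else '', 'b',np.percentile(((s-e)@fy),[0,100]).round() if len(s) else '')
meas(sys.argv[1])
print(telemetry.get_state()['tcp_pos'].round(1),telemetry.get_state()['force'].round(1))
E
python3 meas.py 7
```

```text
side strip left 331 [135.9 137.7 139.8]
side strip right 321 [136.  137.8 139.6]
side marker 152 [216.3 218.2 219.1 220. ] b [155. 217.]
top strip left 456 [136.8 139.1 141.5]
top strip right 355 [136.8 139.2 141.4]
top marker 160 [217.4 219.7 220.8 222.1] b [157. 217.]
[593.9 -14.2  96.5] [-3.3 -1.4 -0.8]
```

Both cameras agree: the strip rose 8 mm evenly, and about 86 mm remain.

arm_command:
  moves:
    - [[0.0023,0,-0.0019],[0,0,0],0]
    - [[0.006,0,-0.005],[0,0,0],0]
    - [[0.0105,0,-0.0088],[0,0,0],0]
    - [[0.015,0,-0.0126],[0,0,0],0]
    - [[0.0196,0,-0.0165],[0,0,0],0]
    - [[0.0242,0,-0.0203],[0,0,0],0]
    - [[0.0288,0,-0.0242],[0,0,0],0]
    - [[0.0325,0,-0.0273],[0,0,0],0]
    - [[0.0355,0,-0.0298],[0,0,0],0]
    - [[0.0375,0,-0.0315],[0,0,0],0]

```text
time_s: 9.85
tcp_pos: [593.9, -14.2, 145.7]
orientation: [-2.753, -0.303, -1.282]
force: [-3.4, -2.0, -4.2]
gripper_width: 0.5
```

```bash
python3 meas.py 8; python3 -c "
from rel import *
rel(E_+fx*15+up*175,40,180)"
```

```text
side strip left 350 [185.  186.8 188.8]
side strip right 346 [185.2 186.9 188.5]
side marker 154 [216.3 218.5 219.4 220.1] b [155. 225.]
top strip left 499 [186.5 188.8 191. ]
top strip right 392 [186.3 188.8 191. ]
top marker 164 [217.9 220.1 221.2 221.8] b [157. 216.]
[594.1 -14.2 146. ] [-5.6 -1.4 -1.4]
tcp [594.1 -14.2 146. ] F [-5.6 -1.4 -1.4] q [-0.52  0.02  2.26  1.35  0.55 -0.27] shift m [ 0.023   0.002  -0.0178] turn [-0.1  0.1  0.3]
```

arm_command:
  moves:
    - [[0.0023,0,-0.0019],[0,0,0],0]
    - [[0.0055,0,-0.0046],[0,0,0],0]
    - [[0.0088,0,-0.0074],[0,0,0],0]
    - [[0.0121,0,-0.0102],[0,0,0],0]
    - [[0.0153,0,-0.0129],[0,0,0],0]
    - [[0.0184,0,-0.0154],[0,0,0],0]
    - [[0.0207,0,-0.0174],[0,0,0],0]
    - [[0.0222,0,-0.0186],[0,0,0],0]
    - [[0.023,0,-0.0193],[0,0,0],0]

```text
time_s: 10.85
tcp_pos: [594.0, -14.1, 175.9]
orientation: [-2.753, -0.304, -1.282]
force: [-5.4, -2.7, -4.1]
gripper_width: 0.1
```

```bash
python3 meas.py 9; python3 - <<'E'
import cv2
a=cv2.imread('pics/side9.png')[110:240,150:320];cv2.imwrite('pics/side9z.png',cv2.resize(a,None,fx=4.5,fy=4.5,interpolation=cv2.INTER_CUBIC))
E
```

```text
side strip left 366 [215.3 217.1 218.9]
side strip right 359 [215.2 217.  218.9]
side marker 150 [216.1 218.2 219.3 220.3] b [155. 216.]
top strip left 538 [216.5 218.7 220.8]
top strip right 415 [216.4 218.6 220.8]
top marker 161 [217.9 220.2 221.1 222.1] b [157. 217.]
[594.1 -14.1 176. ] [-6.1 -2.8 -1.7]
```

View pics/side9z.png

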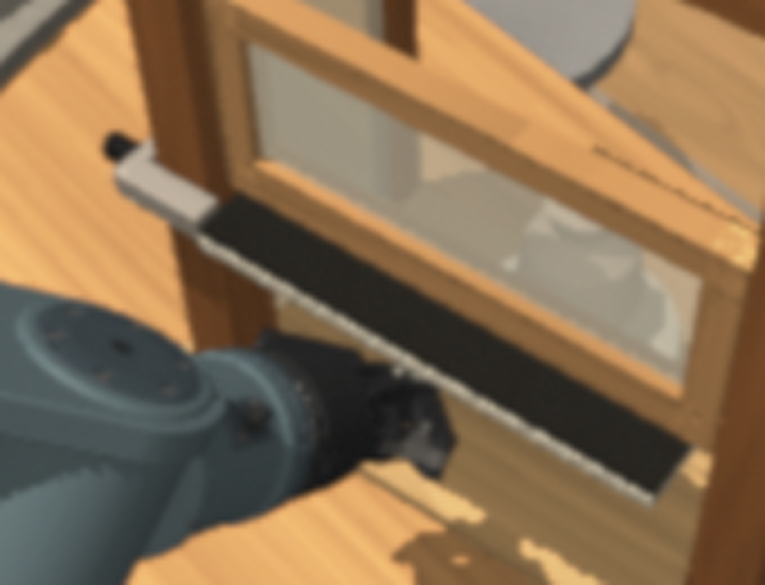

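The strip top is now about level with the marker's top face. The lip (10 mm) plus strip (5 mm) against half the marker (10 mm) means the strip top must end 5 mm above it. That leaves +6.5 mm to go on both cameras.

arm_command:
  moves:
    - [[0.0012,0,-0.001],[0,0,0],0]
    - [[0.0025,0,-0.0021],[0,0,0],0]
    - [[0.0037,0,-0.0031],[0,0,0],0]
    - [[0.0046,0,-0.0039],[0,0,0],0]
    - [[0.005,0,-0.0042],[0,0,0],0]
    - [[0.005,0,-0.0042],[0,0,0],0]

```text
time_s: 11.55
tcp_pos: [594.1, -14.1, 182.4]
orientation: [-2.753, -0.304, -1.282]
force: [-5.4, -1.6, -2.3]
gripper_width: 0.1
```

```bash
python3 meas.py 10
```

```text
side strip left 366 [221.9 223.7 225.4]
side strip right 362 [221.9 223.6 225.2]
side marker 150 [216.5 218.4 219.2 219.8] b [155. 216.]
top strip left 539 [222.9 224.9 227.2]
top strip right 422 [223.1 225.1 227.2]
top marker 161 [217.8 220.2 221.3 222.5] b [157. 217.]
[594.1 -14.2 182.4] [-5.7 -3.2 -2.4]
```

The strip top is 5 mm above the marker top (5.2 mm side, 4.8 mm top). I'll withdraw by going straight down, then back.

arm_command:
  moves:
    - [[-0.0038,0,0.0032],[0,0,0],0]
    - [[-0.0115,0,0.0096],[0,0,0],0]
    - [[-0.023,0,0.019],[0,0,0],0]
    - [[-0.03,0,0.0257],[0,0,0],0]
    - [[-0.043,0,0.01],[0,0,0],0]
    - [[-0.062,0,-0.013],[0,0,0],0]
    - [[-0.094,0,-0.051],[0,0,0],0]
    - [[-0.11,0,-0.07],[0,0,0],0]
    - [[-0.11,0,-0.07],[0,0,0],0]
    - [[-0.11,0,-0.07],[0,0,0],0]

```text
time_s: 12.65
tcp_pos: [473.9, -42.7, 144.7]
orientation: [-2.754, -0.302, -1.287]
force: [-0.1, -0.3, -0.5]
gripper_width: -0.1
```

```bash
python3 meas.py 11; python3 - <<'E'
from m import *
for n in ['side','top']:
    q=cams.get_image(n)
    for t in ['cup','jar','rib','vase']:
        r=cams.masks_of(q,t)
        if r: P=cloud(q,np.array(r[0]['region']));print(n,t,round(r[0]['score'],2),np.round(r[0]['box']),np.median(P[:,:2],0).round())
s=telemetry.get_state();print(s['joint_positions'].round(2),s['dq'].round(3))
E
```

```text
side strip left 373 [221.9 223.6 225.2]
side strip right 363 [222.1 223.7 225.4]
side marker 143 [216.7 218.3 219.5 220.2] b [155. 217.]
top strip left 540 [222.6 225.2 227.3]
top strip right 422 [222.7 225.1 227. ]
top marker 134 [217.8 219.8 221.1 222.7] b [158. 216.]
[474.  -41.7 144.2] [ 1.   0.4 -0.6]
side cup 0.61 [157. 218.  25.  34.] [421. 160.]
side jar 0.69 [327. 304.  32.  39.] [ 572. -321.]
side rib 0.95 [277. 293.  24.  37.] [ 529. -208.]
top cup 0.87 [179. 277.  29.  31.] [418. 165.]
top jar 0.98 [349. 217.  34.  23.] [ 584. -305.]
top rib 0.98 [309. 234.  30.  27.] [ 535. -204.]
top vase 0.85 [228. 151.  28.  30.] [743.  19.]
[-0.86 -0.3   2.53  1.17  0.82 -0.32] [-0.003 -0.004  0.003 -0.001  0.001 -0.   ]
```

View pics/side11.png

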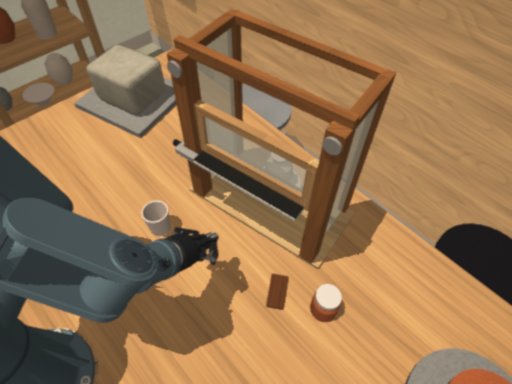

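The hand is clear at (200,245), and the lip strip's left end at (200,160) stayed level with the marker. The cup, jar and rib have not moved, and neither has the vase.

```bash
python3 -c "
from plant import workorder
print(workorder.close_job())"
```

```text
the job is handed in; nothing more can be done
None
```

I pushed the window up from beneath the lip with shut fingers, about 94 mm in all. I then lowered the hand, took it clear of the hood, and handed the job in at about 13 s.

- **Height:** After release, the lip's black strip sits 5.3 mm (side camera) and 5.4 mm (top camera) above the marker's top. It should be 5 mm, so the lip's underside is within about 1 mm of the mark. This relies on the given thicknesses of the lip, strip and marker.
- **At rest:** The strip height matched to within 0.3 mm before and after the hand left, and the hand now touches nothing.
- **Pushing and pinching:** The wrist read about 4 N down with the lip still about 86 mm below the mark. The fingers stayed shut beneath the lip, so it was not pinched.
- **Loose items:** The cup, jar and rib are within about 1 mm of their first measurements, and the vase within about 3 mm. The side camera's network did not find the vase at the start or the end, so that check rests on the top camera.
- **Possible problem:** At about 4 s joint 2 briefly read -0.894 rad, just past its listed limit of -0.89, which may be rounding of the limit. I moved it away from there straight after, and no fault was reported.

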